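Find the tamper in the bar tubs

ROBOT

A 7-joint arm with a two-finger parallel gripper is mounted at the origin on the work surface. World frame = base frame: x ahead of the robot, y to its left, z up, the work surface at z = 0. Lengths are in m, angles in rad, forces in N, time in s.
With the tool pointing down it reaches from about 0.4 to 0.85 m from the base axis. Payload 10.4 kg.
Tool frame: the origin (TCP) lies midway between the tips of the shut fingers; the grasp point (between the pads) lies 19 mm behind it; x points along the fingers, z is the direction in which the jaws open and shut, and the axes are right-handed (so a half turn about x gives the same grasp; the last joint's range is limited). The gripper opens to 87 mm and grips with 3 to 60 N. Pads are 19 mm wide; open, the fingers measure 117 mm over their backs; the gripper's body (75 mm by 190 mm) begins 51 mm behind the grasp point.
Start: joints at [-1.303, 0.332, -0.065, 1.46, 0.022, 1.35, -0.088], TCP at [0.179, 0.599, 0.223] pointing down, gripper open.
Joint ranges: [-2.6, 2.6], [-0.5, 2.12], [-1.47, 1.34], [0.16, 2.42], [-1.27, 4.41], [0.06, 2.06], [-2.6, 2.6]. Speed limits (rad/s): [2.22, 2.22, 2.79, 2.79, 3.14, 3.14, 3.14].

INTERFACE

Orientations are given as a unit quaternion [x, y, z, w].
In Python, from bench import read_state, camera, camera_params, close_job gives the robot as it stands.
- The arm moves only by the tool arm_command, never from a script. Its argument "targets" is a list of rows, each a list of 7 numbers: the closure in counts, from 0 (fully open) to 255 (shut), then the shift along the tool's x, y, z in mm, then the turn, a rotation vector about the tool's x, y, z in rad. A call has 1 to 10 rows; each row is the pose to reach, as a shift and turn from the pose commanded when the call began, along the tool's axes at that moment; what a row does not reach only later rows make up. A row lasts 1/10 s, in which the tool goes at most 50 mm and 8.59 degrees, less where a joint would pass 70% of its speed; a pose out of reach is approached as far as the arm can. A call with a gripper value outside its range is refused whole. The fingers move at their own pace and stop on an object; "newtons" is the grip in N (left out, the last holds). Time passes only in rows, so rows that repeat a pose let the fingers close. It gives the time, the measured TCP pose, the force and the opening at its end, in the units of the state.
- read_state(): the state, without advancing time (a new reading comes with each control period).
- camera(name): name is "scene" or "top"; returns the picture (480x640x3 uint8, red, green, blue); there is no depth.
- camera_params(name): a dict with "intrinsics" (3x3 intrinsics, pixels), "xyz" and "orientation" of the camera in the world. Camera axes: x right, y down, z forward; pixel columns grow to the right and rows downward; lengths in m; the calibration is good to about 2 mm. A picture is of the moment at which its call begins. camera_params takes no time and is no camera call.
- close_job(): hands the job in, once; it reports no verdict.
The state is a dict: "time": time; "joint_positions": joint angles; "joint_vel": joint speeds; "joint_torque": joint torques, N m; "ee_pos": TCP position; "eef_rot": TCP orientation; "ft_force": force on the tool from outside, world axes, zero at the start; "torque": the same for the moment, N m; "width": finger opening in m.
Only numpy, scipy, OpenCV 4.12 (cv2) and the standard library are available. Lean on these libraries where they do the work, as an engineer would, in place of code of your own. Each camera call takes 0.05 s, during which the arm holds its last target.

TASK

The tamper has been put away in one of the three lidded white tubs on the sloping stand. Lift the lids to look for it, one tub open at a time, and stand the tamper upright on the black tamping mat, setting it down rather than dropping it. Leave every tub with its lid properly back on, the other tubs' contents where they are, and the rest of the counter undisturbed.

Things in the scene. Friction and masses are not known exactly. Their poses are not given: they have to be found in the camera images.
- stand: sloping dark steel stand, 430 mm wide, fixed to the counter, holding three identical white tubs in a row; origin on the counter under the middle; x away from the barista, y along the row towards the left tub, z up. The tubs are fixed in it, 145 mm apart, and lean 33 degrees (0.58 rad) towards the barista (to the stand's -x). The counter just in front of it is free
- mouth_left (a point): centre of the mouth (rim plane) of the left tub; z points out of the tub along its axis (33 degrees from vertical, leaning towards the barista), y along the row. Tub: tapered, at the rim 116 mm outside and 108 mm inside diameter, at its inner floor 76 mm, wall 4 mm, floor 100 mm below this point
- mouth_middle (a point): centre of the mouth (rim plane) of the middle tub; z points out of the tub along its axis (33 degrees from vertical, leaning towards the barista), y along the row. Tub: tapered, at the rim 116 mm outside and 108 mm inside diameter, at its inner floor 76 mm, wall 4 mm, floor 100 mm below this point
- mouth_right (a point): centre of the mouth (rim plane) of the right tub; z points out of the tub along its axis (33 degrees from vertical, leaning towards the barista), y along the row. Tub: tapered, at the rim 116 mm outside and 108 mm inside diameter, at its inner floor 76 mm, wall 4 mm, floor 100 mm below this point
- lid_left: loose lid of the left tub, on it at the start: pale wooden disc 124 mm dia, 9 mm thick, with dark round knob 30 mm dia, 36 mm high (top 45 mm above the origin); under the disc a plug 97 mm dia, 9 mm deep, enters the mouth with 5 mm play. 0.14 kg. Origin: centre of the disc's underside, which rests on the rim; z up through the knob. On the counter it rests on its plug
- lid_middle: loose lid of the middle tub, on it at the start: pale wooden disc 124 mm dia, 9 mm thick, with dark round knob 30 mm dia, 36 mm high (top 45 mm above the origin); under the disc a plug 97 mm dia, 9 mm deep, enters the mouth with 5 mm play. 0.14 kg. Origin: centre of the disc's underside, which rests on the rim; z up through the knob. On the counter it rests on its plug
- lid_right: loose lid of the right tub, on it at the start: pale wooden disc 124 mm dia, 9 mm thick, with dark round knob 30 mm dia, 36 mm high (top 45 mm above the origin); under the disc a plug 97 mm dia, 9 mm deep, enters the mouth with 5 mm play. 0.14 kg. Origin: centre of the disc's underside, which rests on the rim; z up through the knob. On the counter it rests on its plug
- tamper: coffee tamper, hidden in one tub: flat round steel foot 58 mm dia, 18 mm high, narrowing to a 22 mm neck 40 mm up, black round handle 31 mm dia from 50 to 80 mm up, 88 mm tall in all, about 0.36 kg. Origin: centre of the foot's underside, z up through the handle. In the tub it stands along the tub's axis, slid against the lower wall, its top 12 mm below the rim
- mat: black rubber tamping mat fixed on the counter, 160 x 150 x 8 mm, flat; origin at the centre of its underside, x along the 160 mm side, top face 8 mm up
- basket: steel filter basket, open cup 58 mm diameter, 26 mm high, lying in one of the other tubs; origin under its centre
- pot: white screw pot with a blue cap, 58 mm diameter, 54 mm high, standing in one of the other tubs; origin under its centre
- portafilter: portafilter lying on the counter: steel head 68 mm diameter, 32 mm high, black handle reaching 175 mm to its -x; origin under the head
- jug: steel milk jug, 92 mm diameter, 110 mm high, handle at +y; origin under its centre
- cup: white coffee cup, 76 mm diameter, 58 mm high, handle at +y; origin under its centre
- paper_cups: stack of paper cups, 82 mm diameter, 175 mm high; origin under its centre
- syrup: amber syrup bottle, 68 mm diameter, 240 mm high; origin under its centre
There are look-alikes about, which are no part of the job. Leave any purple look-alike of the lid_left alone.

How it is judged:
On the way, in this order (a step that is already met when the one before it is completed fails the run):
1. the lid of a tub is lifted off ((distance between lid_left and mouth_left above 0.04 m or distance between lid_middle and mouth_middle above 0.04 m or distance between lid_right and mouth_right above 0.04 m)), for 0.2 s.
2. the tamper stands upright on the mat, let go (angle between tamper's own z axis and vertical below 0.08 rad and z of tamper in the frame of mat between 0.005 and 0.0105 m and x of tamper in the frame of mat between -0.07 and 0.07 m and y of tamper in the frame of mat between -0.065 and 0.065 m and contact force between the fingers and tamper below 0.1 N), for 0.2 s.
At the end, for the whole second after the job is handed in: The tamper stands upright (within 0.08 rad) on the mat's flat top with its centre inside the mat's edges (x +-70 mm, y +-65 mm in the mat's frame), at rest; each lid sits on its own tub, origin within 8 mm of the centre of the mouth and square to it within 0.05 rad (angle between tamper's own z axis and vertical below 0.08 rad and z of tamper in the frame of mat between 0.005 and 0.0105 m and x of tamper in the frame of mat between -0.07 and 0.07 m and y of tamper in the frame of mat between -0.065 and 0.065 m and linear speed of tamper below 0.02 m/s and distance between lid_left and mouth_left below 0.008 m and angle between the z axis of lid_left and the z axis of mouth_left, either way round below 0.05 rad and distance between lid_middle and mouth_middle below 0.008 m and angle between the z axis of lid_middle and the z axis of mouth_middle, either way round below 0.05 rad and distance between lid_right and mouth_right below 0.008 m and angle between the z axis of lid_right and the z axis of mouth_right, either way round below 0.05 rad); the robot touches nothing.
It fails at once if two tubs are open at once (two lids more than 40 mm off their mouths) ((distance between lid_left and mouth_left above 0.04 m and distance between lid_middle and mouth_middle above 0.04 m) or (distance between lid_left and mouth_left above 0.04 m and distance between lid_right and mouth_right above 0.04 m) or (distance between lid_middle and mouth_middle above 0.04 m and distance between lid_right and mouth_right above 0.04 m)).
It fails at once if the tamper is dropped or thrown (faster than 0.6 m/s with no finger on it) (linear speed of tamper above 0.6 m/s and contact force between the fingers and tamper below 0.1 N).
It fails at once if the basket or the pot is moved more than 40 mm (distance of any of basket, pot from where it was at the start of the episode above 0.04 m).
It fails at once if something else on the counter is moved more than 40 mm or knocked over (distance of any of portafilter, jug, cup, paper_cups, syrup from where it was at the start of the episode above 0.04 m or angle between any of portafilter, jug, cup, paper_cups, syrup's own z axis and vertical above 0.5 rad).
It also fails if it takes over 72 s, if anything falls off the work surface, if the arm or the gripper's body presses on something with over 40 N, if the wrist force passes 120 N, or if a joint passes its speed limit or range.

## Working session

There is one attempt and no reset: what is moved stays moved. The work goes in short steps, Python scripts to look and compute and a tool call to move; the robot and the scene stay as the last step left them, time stands still between calls to the robot, and variables do not carry over. Pictures are saved under pics/ and viewed, and the job is handed in when it is done.

Besides the shell and the picture viewer there is one more tool, called after "Request:" in YAML: its name, and indented under it one key for each argument. arm_command: Moves the arm, as the interface text tells. Its arguments: {"type":"object","properties":{"targets":{"type":"array"},"newtons":{"type":"number"}},"required":["targets"]}

```bash
mkdir -p pics; ls; python3 - <<'E'
from bench import *
import cv2,numpy as np
print(read_state())
for n in("scene","top"):
    im=camera(n);cv2.imwrite(f"pics/{n}0.png",im[:,:,::-1]);print(n,camera_params(n))
E
```

```text
pics
{'time': 0.0, 'joint_positions': array([-1.30257776,  0.33287517, -0.06472944,  1.46092352,  0.02161136,
        1.34991089, -0.08848955]), 'joint_vel': array([-0.00191014,  0.00123831,  0.00113284,  0.00035873,  0.00144447,
        0.00016939,  0.00252228]), 'joint_torque': array([ 1.90905416e-05, -6.23269272e+01,  2.43314670e-02, -3.89875460e+01,
       -6.13906025e-02,  4.00910480e-02,  1.49965249e-04]), 'ee_pos': array([0.17909248, 0.59838985, 0.22176046]), 'eef_rot': array([-0.42261065,  0.56754718,  0.42197323,  0.56677069]), 'ft_force': array([0.22020482, 1.31385793, 0.3372141 ]), 'torque': array([-0.01349745, -0.02583591, -0.01149055]), 'width': 0.08703828501183883}
scene {'intrinsics': array([[508.39579066,   0.        , 316.03556915],
       [  0.        , 508.39579066, 242.76897901],
       [  0.        ,   0.        ,   1.        ]]), 'xyz': array([ 1.39164149, -0.02643307,  1.24263311]), 'orientation': array([ 0.68658225,  0.65641029, -0.22247004, -0.21963021])}
top {'intrinsics': array([[448.40515193,   0.        , 324.18728282],
       [  0.        , 448.40515193, 228.58501439],
       [  0.        ,   0.        ,   1.        ]]), 'xyz': array([ 0.4490233 , -0.01966814,  1.42670816]), 'orientation': array([-0.70540044,  0.70787337, -0.01839473,  0.03141896])}
```

View pics/scene0.png

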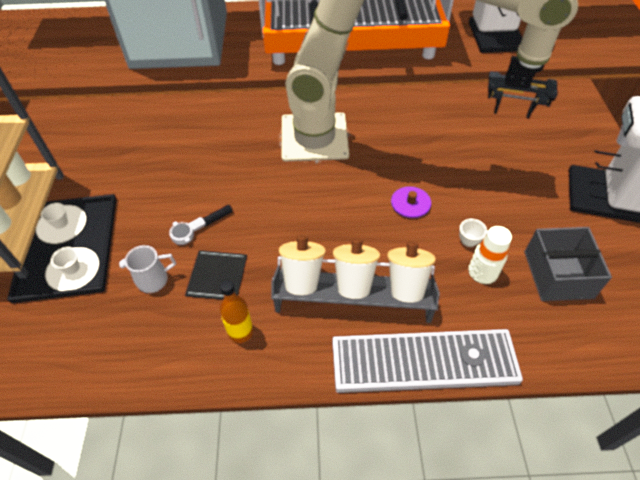

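View pics/top0.png

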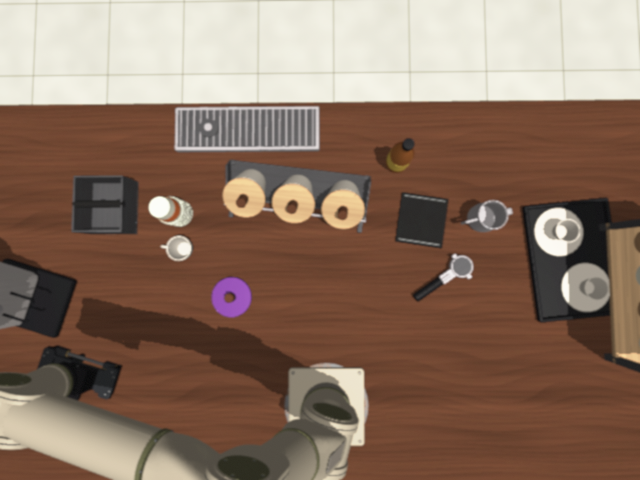

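```bash
cat > h.py <<'E'
from bench import *
import cv2,numpy as np
from scipy.spatial.transform import Rotation as R
def ray(n,px):
    p=camera_params(n);d=np.linalg.inv(p["intrinsics"])@[px[0],px[1],1]
    d=R.from_quat(p["orientation"]).apply(d);return np.array(p["xyz"]),d/np.linalg.norm(d)
def onz(n,px,z):
    o,d=ray(n,px);return o+d*(z-o[2])/d[2]
def tri(a,b):
    o1,d1=ray("scene",a);o2,d2=ray("top",b)
    s=np.linalg.lstsq(np.c_[d1,-d2],o2-o1,rcond=None)[0]
    p,q=o1+s[0]*d1,o2+s[1]*d2
    return (p+q)/2,np.linalg.norm(p-q)
def proj(n,P):
    p=camera_params(n);c=R.from_quat(p["orientation"]).inv().apply(np.array(P)-p["xyz"]);v=p["intrinsics"]@c;return v[:2]/v[2]
def snap(n,f,crop=None,k=1):
    im=camera(n)[:,:,::-1].copy();
    o=im if crop is None else im[crop[1]:crop[3],crop[0]:crop[2]]
    cv2.imwrite("pics/"+f,cv2.resize(o,None,fx=k,fy=k,interpolation=cv2.INTER_CUBIC));return im
E
python3 - <<'E'
from h import *
C={}
for n,roi in(("scene",(260,225,450,280)),("top",(215,165,375,235))):
    im=cv2.imread(f"pics/{n}0.png");hsv=cv2.cvtColor(im,cv2.COLOR_BGR2HSV)
    x0,y0,x1,y1=roi
    sub=hsv[y0:y1,x0:x1]
    m=((sub[...,0]>8)&(sub[...,0]<28)&(sub[...,1]>70)&(sub[...,2]>170)).astype('u1')*255
    cv2.imwrite(f"pics/m_{n}.png",cv2.resize(np.vstack([im[y0:y1,x0:x1],cv2.cvtColor(m,8)]),None,fx=4,fy=4,interpolation=0))
    cs,_=cv2.findContours(m,0,1);L=[]
    for c in cs:
        if cv2.contourArea(c)<150:continue
        e=cv2.fitEllipse(cv2.convexHull(c));L.append((e[0][0]+x0,e[0][1]+y0));print(n,L[-1],e[1:],cv2.contourArea(c))
    C[n]=sorted(L,key=lambda a:a[0],reverse=(n=="scene"))
for a,b in zip(C["scene"],C["top"]):print(tri(a,b))
im=cv2.imread("pics/top0.png")[90:330,60:540];cv2.imwrite("pics/tz.png",cv2.resize(im,(800,400),interpolation=cv2.INTER_CUBIC))
E
```

```text
scene (364.62767028808594, 251.4646224975586) ((35.09252166748047, 176.38011169433594), 91.57366180419922) 2094.0
top (342.706787109375, 208.86933135986328) ((39.402469635009766, 42.30836868286133), 90.25691986083984) 1262.5
top (292.99329376220703, 202.87487030029297) ((39.0765495300293, 42.41263198852539), 108.42000579833984) 1255.5
top (243.51218032836914, 196.98992919921875) ((38.302467346191406, 43.546112060546875), 119.54844665527344) 1257.5
(array([0.63015791, 0.16881713, 0.18203283]), np.float64(0.1191323735816256))
```

View pics/m_scene.png

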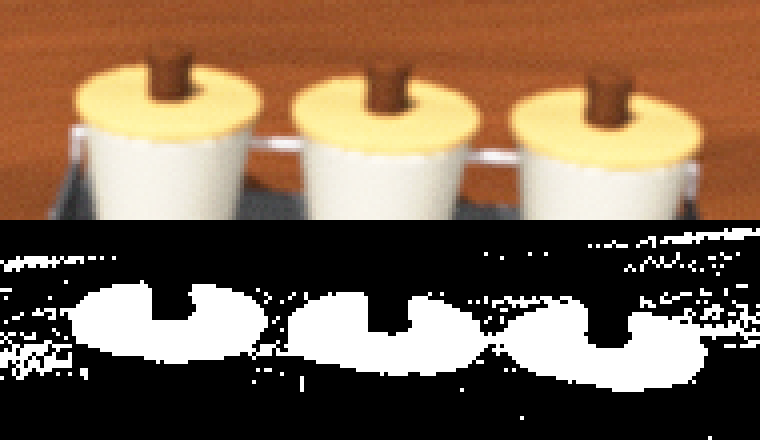

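View pics/m_top.png

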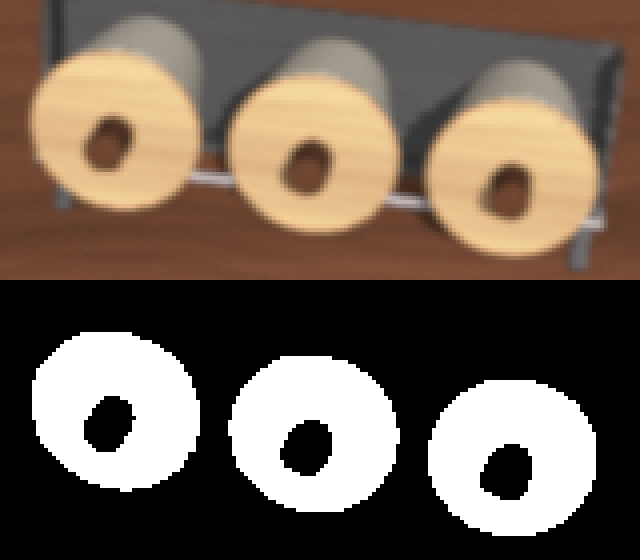

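```bash
python3 - <<'E'
from h import *
C={}
for n,roi in(("scene",(260,225,450,280)),("top",(215,165,375,235))):
    im=cv2.imread(f"pics/{n}0.png");hsv=cv2.cvtColor(im,cv2.COLOR_BGR2HSV)
    x0,y0,x1,y1=roi
    sub=hsv[y0:y1,x0:x1]
    m=((sub[...,0]>8)&(sub[...,0]<28)&(sub[...,1]>65)&(sub[...,2]>(195 if n=="scene" else 165))).astype('u1')*255
    m=cv2.morphologyEx(m,cv2.MORPH_OPEN,np.ones((3,3),'u1'))
    cs,_=cv2.findContours(m,0,1);L=[]
    for c in cs:
        if cv2.contourArea(c)<150:continue
        e=cv2.fitEllipse(cv2.convexHull(c));L.append((e[0][0]+x0,e[0][1]+y0));print(n,L[-1],e[1:],cv2.contourArea(c))
    C[n]=sorted(L,key=lambda a:a[0],reverse=(n=="scene"))
P=[]
for a,b in zip(C["scene"],C["top"]):
    p,g=tri(a,b);P.append(p);print(p,g)
P=np.array(P);print(np.diff(P,axis=0),np.linalg.norm(np.diff(P,axis=0),axis=1))
# mat
im=cv2.imread("pics/top0.png");g=im.max(2)[185:255,385:460];m=(g<45).astype('u1')*255
c=max(cv2.findContours(m,0,1)[0],key=cv2.contourArea);r=cv2.minAreaRect(c);print(r)
for q in cv2.boxPoints(r):print(onz("top",q+[385,185],.008))
print(onz("top",np.array(r[0])+[385,185],.008))
E
```

```text
scene (410.8835754394531, 256.85958099365234) ((20.23951530456543, 49.65321350097656), 95.87926483154297) 634.0
scene (355.8088684082031, 253.4888801574707) ((20.00065803527832, 49.51958465576172), 93.5785140991211) 613.5
scene (301.5534248352051, 250.17579078674316) ((20.08888816833496, 47.99105453491211), 90.70330047607422) 594.0
top (342.70777893066406, 208.88392639160156) ((39.591705322265625, 42.675113677978516), 94.37066650390625) 1276.0
top (292.97840881347656, 202.90673065185547) ((39.32082748413086, 42.86991882324219), 110.715576171875) 1271.0
top (243.46710586547852, 197.10162353515625) ((38.57524108886719, 43.66356658935547), 118.37995147705078) 1272.0
[0.63305184 0.23715294 0.13476358] 0.0034946856160346434
[0.61526136 0.09270595 0.13541194] 0.0033802312731222093
[ 0.59714529 -0.05141123  0.13551534] 0.0032892338894590315
[[-1.77904858e-02 -1.44446993e-01  6.48360473e-04]
 [-1.81160642e-02 -1.44117179e-01  1.03408323e-04]] [0.14553988 0.14525138]
((35.8900032043457, 34.769996643066406), (44.68915557861328, 38.890872955322266), 8.130102157592773)
[ 0.52522852 -0.22057197  0.008     ]
[ 0.64766241 -0.23972668  0.008     ]
[ 0.62672563 -0.37918366  0.008     ]
[ 0.50475675 -0.35927531  0.008     ]
[ 0.57590109 -0.29975907  0.008     ]
```

```bash
cat >> h.py <<'E'
P=np.array([[.63305,.23715,.1352],[.61526,.09271,.1352],[.59714,-.05141,.1352]])
yaw=-0.1245
Rs=R.from_euler('z',yaw)
Rm=Rs*R.from_euler('y',-np.deg2rad(33))   # mouth frame
ax=Rm.apply([0,0,1])
M=dict(zip("LMR",P-0.006*ax))
# tool aligned to mouth: tool x=-ax, tool z = +-mouth y
def toolR(Rf,s=1):
    Z=Rf.apply([0,s,0]);X=-Rf.apply([0,0,1]);Y=np.cross(Z,X);return R.from_matrix(np.c_[X,Y,Z])
Rdown=lambda y,s=1:toolR(R.from_euler('z',y),s)
def go(pos,Rt,grasp=True):
    """delta from measured pose to the target; pos = grasp point (19 mm behind TCP) if grasp"""
    st=read_state();p=np.array(st["ee_pos"]);r=R.from_quat(st["eef_rot"])
    t=np.array(pos)+(0.019*Rt.apply([1,0,0]) if grasp else 0)
    d=r.inv().apply(t-p)*1000;w=(r.inv()*Rt).as_rotvec()
    print("d mm",d.round(1),"rot",w.round(3),"|",np.linalg.norm(d).round(),np.rad2deg(np.linalg.norm(w)).round(1),"deg  tcp",t.round(4),"t",st["time"])
E
python3 - <<'E'
from h import *
r=R.from_quat(read_state()["eef_rot"]).as_matrix();print(r.round(3));print(M,ax)
for s in(1,-1):go(M["L"]+.1*ax,toolR(Rm,s))
for n,c in(("scene",(250,215,450,325)),("top",(215,150,385,245))):
    im=cv2.imread(f"pics/{n}0.png");k=4;x0,y0,x1,y1=c
    o=cv2.resize(im[y0:y1,x0:x1],None,fx=k,fy=k,interpolation=cv2.INTER_CUBIC)
    for m in M.values():
        for h,rad in((0,.062),(.009,.062),(.045,.015),(-.1,.042)):
            for a in np.linspace(0,2*np.pi,60):
                q=(proj(n,m+Rm.apply([rad*np.cos(a),rad*np.sin(a),h]))-[x0,y0]+.5)*k
                cv2.circle(o,tuple(int(v) for v in q),1,(255,0,255),-1)
    cv2.imwrite(f"pics/ov_{n}.png",o)
for px in((231,297),):print("purple",onz("top",px,.015))
print("cups",onz("top",(162,207),.175),"cup",onz("top",(180,248),.058),"pf",onz("top",(418,296),.02),"syrup",onz("top",(408,145),.24))
E
```

```text
[[-0.    -0.958  0.287]
 [-0.001  0.287  0.958]
 [-1.    -0.    -0.001]]
{'L': array([0.63629254, 0.2367442 , 0.13016798]), 'M': array([0.61850254, 0.0923042 , 0.13016798]), 'R': array([ 0.60038254, -0.0518158 ,  0.13016798])} [-0.54042346  0.06763252  0.83867057]
d mm [  24.  -498.2 -222.7] rot [-0.161 -0.049 -0.575] | 546.0 34.3 deg  tcp [0.5925 0.2422 0.1981] t 0.1
d mm [  24.  -498.2 -222.7] rot [ 2.859 -0.847  0.072] | 546.0 170.9 deg  tcp [0.5925 0.2422 0.1981] t 0.1
purple [0.33491751 0.29901482 0.015     ]
cups [0.60050688 0.46176253 0.175     ] cup [0.48777846 0.44824391 0.058     ] pf [ 0.33761504 -0.28420081  0.02      ] syrup [ 0.75641546 -0.22316347  0.24      ]
```

```bash
python3 - <<'E'
import cv2,numpy as np
a=cv2.imread("pics/ov_scene.png");b=cv2.imread("pics/ov_top.png")
w=800
f=lambda i:cv2.resize(i,(w//2+120,int(i.shape[0]*(w//2+120)/i.shape[1])))
o=np.vstack([f(a),f(b)]);print(o.shape);cv2.imwrite("pics/ov.png",cv2.resize(o,None,fx=min(1,600/o.shape[0]),fy=min(1,600/o.shape[0])))
E
```

```text
(576, 520, 3)
```

View pics/ov.png

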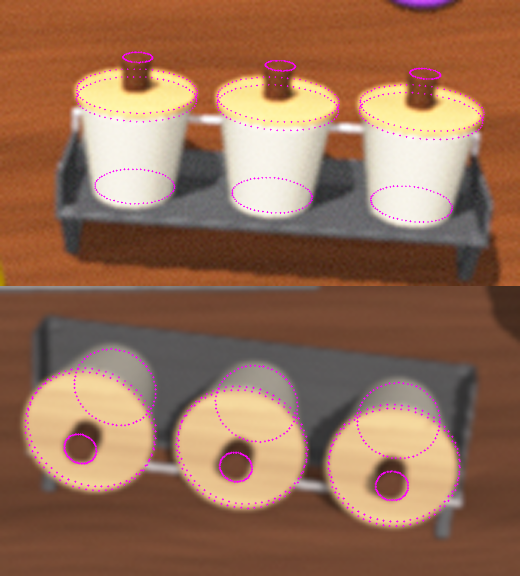

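Request:
arm_command:
  targets:
    - [100, -50, -20, -10, 0, 0, 0]
    - [100, -100, -60, -30, 0, 0, 0]
    - [100, -100, -110, -50, -0.05, -0.015, -0.15]
    - [100, -100, -160, -70, -0.1, -0.03, -0.3]
    - [100, -95, -205, -90, -0.16, -0.05, -0.45]
    - [100, -90, -250, -110, -0.16, -0.05, -0.575]
    - [100, -85, -295, -130, -0.16, -0.05, -0.575]
    - [100, -80, -340, -150, -0.16, -0.05, -0.575]
    - [100, -70, -385, -170, -0.16, -0.05, -0.575]
    - [100, -60, -430, -190, -0.16, -0.05, -0.575]
  newtons: 25

```text
time: 1.1
ee_pos: [0.5218, 0.3056, 0.2865]
eef_rot: [-0.598, 0.375, 0.298, 0.642]
ft_force: [0.2, 1.1, 0.6]
width: 0.0528
```

```bash
python3 - <<'E'
from h import *
st=read_state();print(st["joint_positions"].round(2),st["width"],st["ee_pos"])
for h in(.1,.033):go(M["L"]+h*ax,toolR(Rm))
E
```

```text
[-1.07 -0.03  0.19  1.86  0.57  1.05  0.34] 0.0528295176960489 [0.52179957 0.30557964 0.28647025]
d mm [116.5 -17.3 -54.3] rot [-0.002  0.002  0.001] | 130.0 0.2 deg  tcp [0.5925 0.2422 0.1981] t 1.1
d mm [183.5 -17.3 -54.4] rot [-0.002  0.002  0.001] | 192.0 0.2 deg  tcp [0.6287 0.2377 0.1419] t 1.1
```

Request:
arm_command:
  targets:
    - [100, 40, -10, -40, 0, 0, 0]
    - [100, 80, -17, -54, 0, 0, 0]
    - [100, 105, -17, -54, 0, 0, 0]
    - [100, 130, -17, -54, 0, 0, 0]
    - [100, 150, -17, -54, 0, 0, 0]
    - [100, 170, -17, -54, 0, 0, 0]
    - [100, 183, -17, -54, 0, 0, 0]
    - [100, 183, -17, -54, 0, 0, 0]

```text
time: 1.9
ee_pos: [0.6268, 0.2387, 0.1405]
eef_rot: [-0.599, 0.376, 0.298, 0.641]
ft_force: [-0.3, -0.2, 0.5]
width: 0.0527
```

```bash
python3 - <<'E'
from h import *
go(M["L"]+.033*ax,toolR(Rm))
snap("scene","a_s.png",(250,180,450,320),4);
E
```

```text
d mm [-0.1 -2.5 -0.7] rot [-0.002 -0.001 -0.001] | 3.0 0.1 deg  tcp [0.6287 0.2377 0.1419] t 1.9
```

View pics/a_s.png

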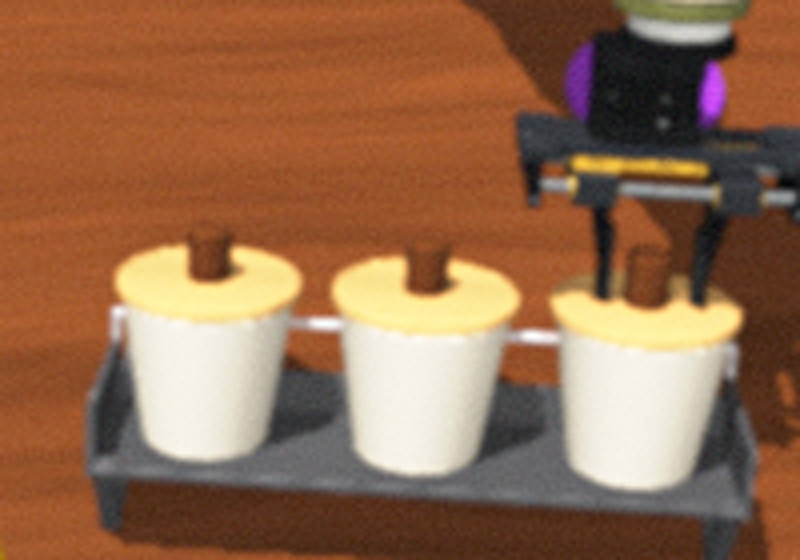

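Request:
arm_command:
  targets:
    - [100, 0, -2.5, -0.5, 0, 0, 0]
    - [200, 0, -2.5, -0.5, 0, 0, 0]
    - [200, 0, -2.5, -0.5, 0, 0, 0]
    - [200, 0, -2.5, -0.5, 0, 0, 0]
    - [200, 0, -2.5, -0.5, 0, 0, 0]
    - [200, 0, -2.5, -0.5, 0, 0, 0]
  newtons: 25

```text
time: 2.55
ee_pos: [0.6292, 0.2385, 0.1441]
eef_rot: [-0.598, 0.375, 0.298, 0.642]
ft_force: [-2.6, -2.8, 4.9]
width: 0.0292
```

```bash
python3 - <<'E'
from h import *
st=read_state();r=R.from_quat(st["eef_rot"])
np.save("graspL.npy",np.r_[st["ee_pos"],st["eef_rot"]])
print("err",(r.inv()*toolR(Rm)).as_rotvec().round(4))
for w in((-.15,0,0.05),(-.15,.1,0.05),(-.2,0,0)):print(w,(r.inv().apply(w)*1000).round())
E
```

```text
err [-0.0026  0.001   0.0008]
(-0.15, 0, 0.05) [-123.   97.  -19.]
(-0.15, 0.1, 0.05) [-130.  108.   80.]
(-0.2, 0, 0) [-108.  166.  -25.]
```

Request:
arm_command:
  targets:
    - [200, -5, 0, 0, 0, 0, 0]
    - [200, -15, 0, 0, 0, 0, 0]
    - [200, -30, 0, 0, 0, 0, 0]
    - [200, -50, 0, 0, 0, 0, 0]
    - [200, -80, 20, 0, 0, 0, 0]
    - [200, -100, 60, 0, 0, 0, 0]
    - [200, -110, 100, 0, 0, 0, 0]
    - [200, -110, 140, 0, 0, 0, 0]
    - [200, -110, 150, 0, 0, 0, 0]

```text
time: 3.45
ee_pos: [0.4411, 0.2627, 0.1525]
eef_rot: [-0.599, 0.375, 0.299, 0.641]
ft_force: [0.5, 0.5, -1.7]
width: 0.0293
```

```bash
python3 - <<'E'
from h import *
snap("top","b_t.png",(180,110,440,310),3);
E
```

```text
(no output)
```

View pics/b_t.png

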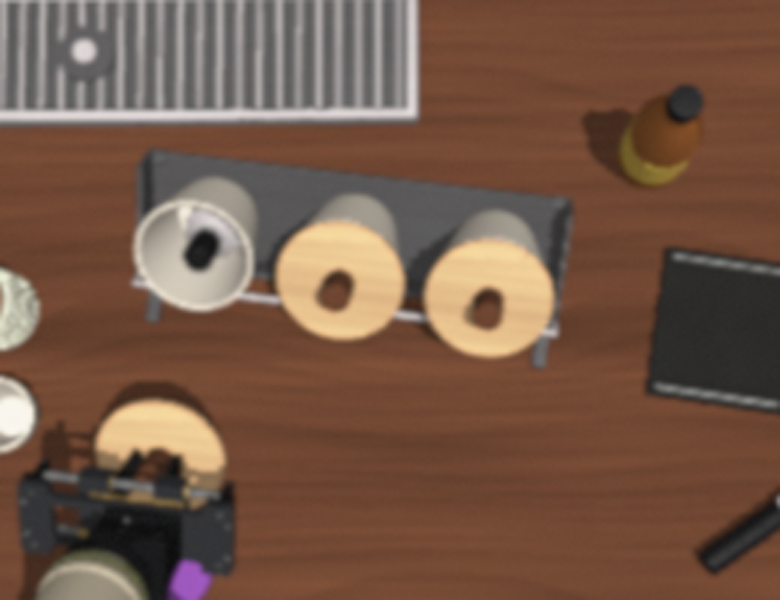

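```bash
python3 - <<'E'
from h import *
go((.45,.12,.12),Rdown(yaw))
go((.45,.12,.045),Rdown(yaw))
print(proj("top",M["L"]+Rm.apply([-.009,0,-.012])),M["L"]+Rm.apply([-.009,0,-.012]), onz("top",(247.7,193.3),.115))
E
```

```text
d mm [  57.1    6.5 -140.6] rot [0.002 0.002 0.575] | 152.0 33.0 deg  tcp [0.45  0.12  0.101] t 3.5
d mm [ 120.1   47.3 -140.7] rot [0.002 0.002 0.575] | 191.0 33.0 deg  tcp [0.45  0.12  0.026] t 3.5
[245.47992434 197.31794845] [0.63528801 0.23686992 0.11520218] [0.64725851 0.23043231 0.115     ]
```

Request:
arm_command:
  targets:
    - [200, 10, 0, -35, 0, 0, 0.14]
    - [200, 25, 2, -75, 0, 0, 0.28]
    - [200, 40, 4, -110, 0, 0, 0.42]
    - [200, 57, 6, -140, 0, 0, 0.56]
    - [200, 57, 6, -141, 0.002, 0.002, 0.575]
    - [200, 75, 18, -141, 0.002, 0.002, 0.575]
    - [200, 95, 31, -141, 0.002, 0.002, 0.575]
    - [200, 110, 41, -141, 0.002, 0.002, 0.575]
    - [200, 116, 45, -141, 0.002, 0.002, 0.575]
    - [200, 118, 46, -141, 0.002, 0.002, 0.575]

```text
time: 4.5
ee_pos: [0.4533, 0.119, 0.0299]
eef_rot: [-0.467, 0.53, 0.467, 0.532]
ft_force: [-0.4, 0.4, -1.3]
width: 0.0298
```

```bash
python3 - <<'E'
from h import *
go((.45,.12,.0436),Rdown(yaw))
E
```

```text
d mm [5.3 3.4 0.5] rot [-0.003  0.001  0.002] | 6.0 0.2 deg  tcp [0.45   0.12   0.0246] t 4.5
```

Request:
arm_command:
  targets:
    - [200, 1, 0, 0, 0, 0, 0]
    - [200, 2, 0, 0, 0, 0, 0]
    - [200, 3, 0, 0, 0, 0, 0]
    - [200, 4, 0, 0, 0, 0, 0]
    - [200, 4, 0, 0, 0, 0, 0]

```text
time: 5.0
ee_pos: [0.4528, 0.1195, 0.0259]
eef_rot: [-0.467, 0.53, 0.467, 0.532]
ft_force: [0.2, 0.2, -2.2]
width: 0.0294
```

Request:
arm_command:
  targets:
    - [200, 1, 0, 0, 0, 0, 0]
    - [200, 2, 0, 0, 0, 0, 0]
    - [200, 3, 0, 0, 0, 0, 0]
    - [200, 3, 0, 0, 0, 0, 0]

```text
time: 5.4
ee_pos: [0.4529, 0.1194, 0.0232]
eef_rot: [-0.467, 0.53, 0.467, 0.532]
ft_force: [-1.6, -0.1, 7.0]
width: 0.0297
```

Request:
arm_command:
  targets:
    - [100, 0, 0, 0, 0, 0, 0]
    - [100, 0, 0, 0, 0, 0, 0]
    - [100, 0, 0, 0, 0, 0, 0]
    - [100, 0, 0, 0, 0, 0, 0]
    - [100, -20, 0, 0, 0, 0, 0]
    - [100, -50, 0, 0, 0, 0, 0]
    - [100, -90, 0, 0, 0, 0, 0]
    - [100, -140, 0, 0, 0, 0, 0]

```text
time: 6.2
ee_pos: [0.4515, 0.1186, 0.1633]
eef_rot: [-0.467, 0.531, 0.467, 0.531]
ft_force: [1.3, 1.3, -0.0]
width: 0.0532
```

```bash
python3 - <<'E'
from h import *
snap("top","c_t.png",(200,130,360,310),4);
im=snap("scene","c_s.png",(250,140,450,320),4)
E
```

```text
(no output)
```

View pics/c_t.png

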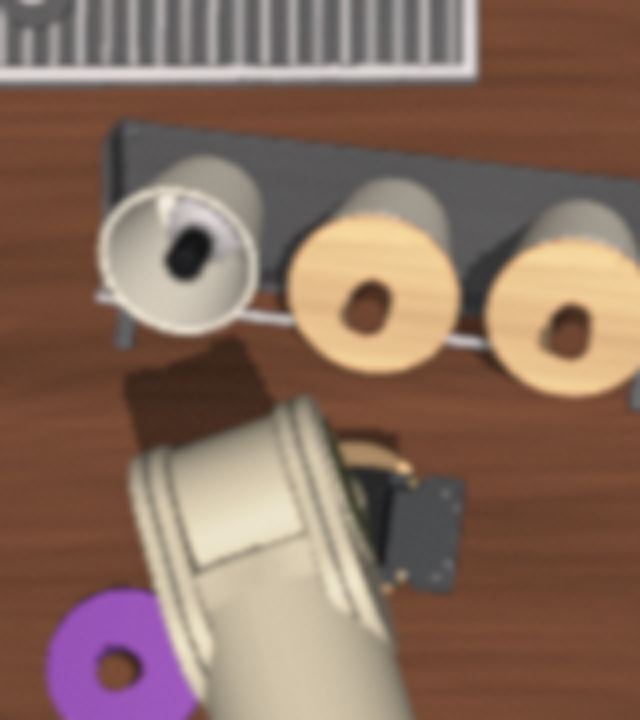

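View pics/c_s.png

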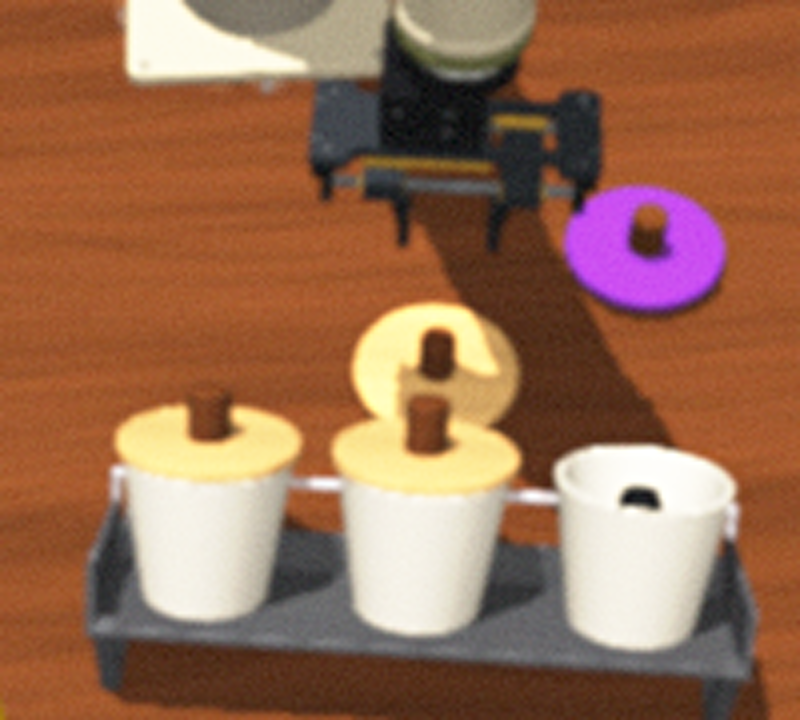

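```bash
python3 - <<'E'
from h import *
for n,f,(x0,y0,k) in(("scene","c_s.png",(250,140,4)),("top","c_t.png",(200,130,4))):
    o=cv2.imread("pics/"+f)
    for h,rad,c in((-.012,.010,(0,0,255)),(-.02,.0155,(0,255,0)),(-.05,.0155,(0,255,0)),(-.1,.029,(255,0,255)),(-.082,.029,(255,0,255)),(0,.054,(255,255,0))):
        for a in np.linspace(0,6.28,60):
            off=-.009 if h else 0
            q=(proj(n,M["L"]+Rm.apply([rad*np.cos(a)+off,rad*np.sin(a),h]))-[x0,y0]+.5)*k
            cv2.circle(o,tuple(int(v) for v in q),1,c,-1)
    c=o[400:640,480:800] if n=="scene" else o[130:370,60:300]
    cv2.imwrite("pics/d_%s.png"%n,cv2.resize(c,None,fx=2,fy=2))
go(M["L"]+Rm.apply([-.009,0,.09]),toolR(Rm))
go(M["L"]+Rm.apply([-.009,0,-.030]),toolR(Rm))
E
```

```text
d mm [ -14.2 -118.1  138.7] rot [-0.006  0.006 -0.567] | 183.0 32.5 deg  tcp [0.5904 0.2425 0.1848] t 6.3
d mm [  87.  -182.6  138.2] rot [-0.006  0.006 -0.567] | 245.0 32.5 deg  tcp [0.6553 0.2344 0.0842] t 6.3
```

View pics/d_top.png

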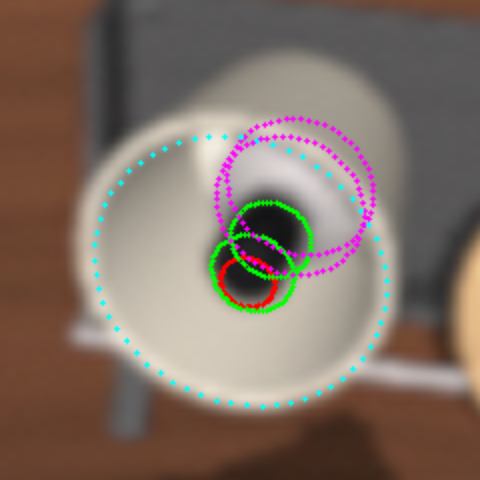

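View pics/d_scene.png

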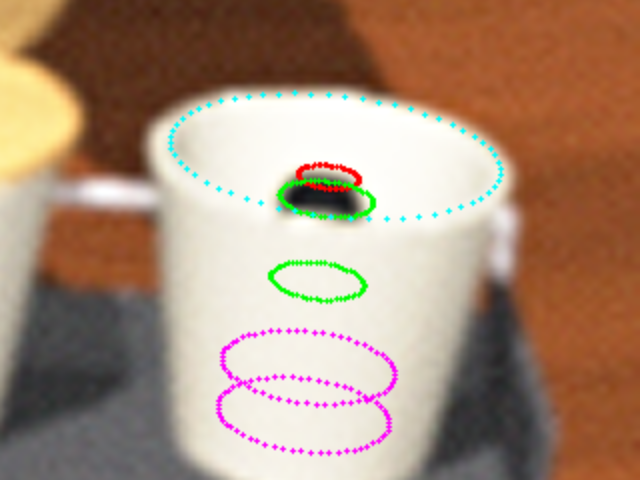

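Request:
arm_command:
  targets:
    - [135, -40, -20, 20, 0, 0, 0]
    - [135, -60, -50, 50, 0, 0, -0.14]
    - [135, -60, -80, 90, 0, 0, -0.28]
    - [135, -50, -110, 125, 0, 0, -0.42]
    - [135, -30, -118, 138, -0.006, 0.006, -0.567]
    - [135, -14, -118, 138, -0.006, 0.006, -0.567]
    - [135, -14, -118, 138, -0.006, 0.006, -0.567]
    - [135, -14, -118, 138, -0.006, 0.006, -0.567]

```text
time: 7.1
ee_pos: [0.5874, 0.2405, 0.1775]
eef_rot: [-0.6, 0.379, 0.3, 0.638]
ft_force: [0.4, 0.1, 1.3]
width: 0.0406
```

```bash
python3 - <<'E'
from h import *
print(read_state()["width"])
for h in(.0,-.032):go(M["L"]+Rm.apply([-.009,0,h]),toolR(Rm))
snap("top","e_t.png",(200,130,320,230),5);
snap("scene","e_s.png",(350,180,470,310),5);
E
```

```text
0.04060890587852786
d mm [85.3 -7.   2.8] rot [ 0.004 -0.006 -0.008] | 86.0 0.6 deg  tcp [0.6391 0.2364 0.1093] t 7.1
d mm [117.3  -7.3   3. ] rot [ 0.004 -0.006 -0.008] | 118.0 0.6 deg  tcp [0.6564 0.2342 0.0825] t 7.1
```

View pics/e_s.png

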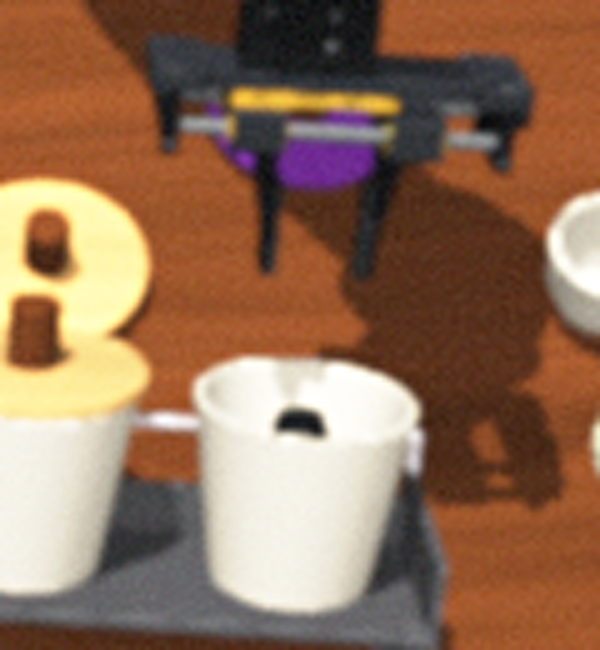

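Request:
arm_command:
  targets:
    - [135, 10, -7, 3, 0.004, -0.006, -0.008]
    - [135, 35, -7, 3, 0.004, -0.006, -0.008]
    - [135, 55, -7, 3, 0.004, -0.006, -0.008]
    - [135, 68, -7, 3, 0.004, -0.006, -0.008]
    - [135, 68, -7, 3, 0.004, -0.006, -0.008]
    - [135, 68, -7, 3, 0.004, -0.006, -0.008]

```text
time: 7.8
ee_pos: [0.6301, 0.2383, 0.1245]
eef_rot: [-0.599, 0.375, 0.298, 0.642]
ft_force: [0.2, -0.3, -0.4]
width: 0.041
```

```bash
python3 - <<'E'
from h import *
for h in(-.032,):go(M["L"]+Rm.apply([-.009,0,h]),toolR(Rm))
snap("top","f_t.png",(200,130,320,230),5);
snap("scene","f_s.png",(350,180,470,310),5);
E
```

```text
d mm [49.7  0.6 -0.8] rot [-0.001  0.001  0.001] | 50.0 0.1 deg  tcp [0.6564 0.2342 0.0825] t 7.8
```

View pics/f_s.png

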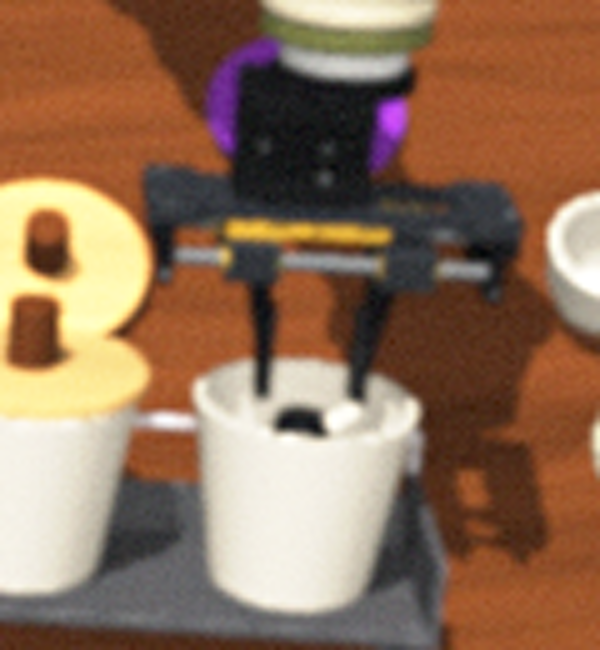

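View pics/f_t.png

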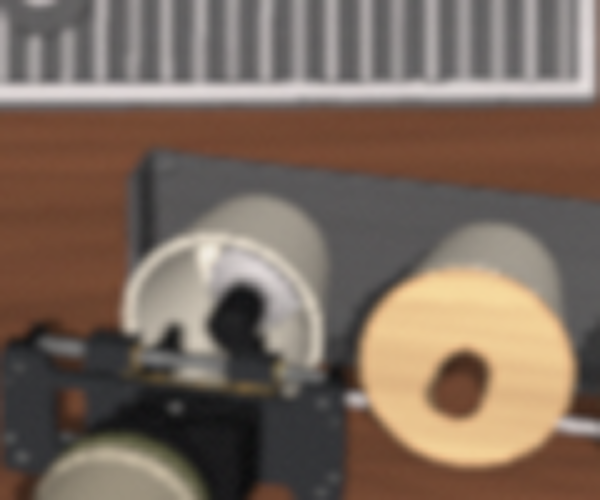

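```bash
python3 - <<'E'
from h import *
st=read_state();t=st["ee_pos"]
f=lambda p:(proj("scene",p)-[350,180]+.5)*5
print("tcp",f(t)," handle at depth -12,-20", f(M["L"]+Rm.apply([-.009,0,-.012])),f(M["L"]+Rm.apply([-.009,0,-.02])))
r=R.from_quat(st["eef_rot"])
for s in(-1,1):print(f(t+r.apply([0,0,s*.0205])))
im=cv2.imread("pics/f_s.png").max(2)
for y in(380,390,395,420,425,430):print(y,[ (int(x)) for x in np.flatnonzero(im[y,200:420]<70)+200][::3])
E
```

```text
tcp [310.09471937 392.07726557]  handle at depth -12,-20 [305.4509571  410.76383808] [303.99242956 424.53312849]
[271.32390826 389.83196521]
[348.94282026 394.32704196]
380 [258, 261, 264, 354, 357, 360]
390 [259, 262, 352, 355, 358, 361]
395 [353, 356, 359]
420 [279, 282, 285, 288, 291, 294, 297, 300, 303, 306, 309, 312, 315]
425 [278, 281, 284, 287, 290, 293, 296, 299, 302, 305, 308, 311, 314, 317]
430 [309, 312, 315, 318, 321]
```

Request:
arm_command:
  targets:
    - [135, 5, 0.5, -2.5, 0, 0, 0]
    - [135, 15, 0.5, -2.5, 0, 0, 0]
    - [135, 25, 0.5, -2.5, 0, 0, 0]
    - [135, 35, 0.5, -2.5, 0, 0, 0]
    - [135, 44, 0.5, -2.5, 0, 0, 0]
    - [135, 50, 0.5, -2.5, 0, 0, 0]
    - [135, 50, 0.5, -2.5, 0, 0, 0]

```text
time: 8.6
ee_pos: [0.6561, 0.2321, 0.0803]
eef_rot: [-0.599, 0.376, 0.298, 0.641]
ft_force: [0.6, -0.2, -0.9]
width: 0.0408
```

No contact on the way in. Close on the handle.

Request:
arm_command:
  targets:
    - [190, 0, 0, 0, 0, 0, 0]
    - [190, 0, 0, 0, 0, 0, 0]
    - [190, 0, 0, 0, 0, 0, 0]
    - [190, 0, 0, 0, 0, 0, 0]
    - [190, 0, 0, 0, 0, 0, 0]
  newtons: 40

```text
time: 9.1
ee_pos: [0.6561, 0.2329, 0.0818]
eef_rot: [-0.599, 0.375, 0.298, 0.642]
ft_force: [-0.2, 0.3, 0.8]
width: 0.0299
```

```bash
python3 - <<'E'
from h import *
go(M["L"]+Rm.apply([-.009,0,-.032]),toolR(Rm));print(read_state()["width"])
E
```

```text
d mm [-0.5 -0.5  1.3] rot [-0.     0.002  0.001] | 2.0 0.1 deg  tcp [0.6564 0.2342 0.0825] t 9.1
0.02991960747742546
```

Request:
arm_command:
  targets:
    - [190, -4, -0.5, 0, 0, 0, 0]
    - [190, -12, -1, 0, 0, 0, 0]
    - [190, -25, -1, 0, 0, 0, 0]
    - [190, -42, -1, 0, 0, 0, 0]
    - [190, -65, -1, 0, 0, 0, 0]
    - [190, -90, -1, 0, 0, 0, 0]
    - [190, -115, -1, 0, 0, 0, 0]
    - [190, -140, -1, 0, 0, 0, 0]
    - [190, -165, -1, 0, 0, 0, 0]
  newtons: 55

```text
time: 10.0
ee_pos: [0.5663, 0.2433, 0.2215]
eef_rot: [-0.599, 0.375, 0.298, 0.642]
ft_force: [0.0, 0.1, -3.8]
width: 0.0302
```

```bash
python3 - <<'E'
from h import *
st=read_state();print(st["width"],st["ft_force"])
snap("scene","g_s.png",(330,150,470,310),4);
im=camera("top");cv2.imwrite("pics/g_t.png",cv2.resize(im[150:310,360:480,::-1],None,fx=5,fy=5)[:600])
E
```

```text
0.030191353094551353 [ 0.00628684  0.06896151 -3.78305196]
```

View pics/g_s.png

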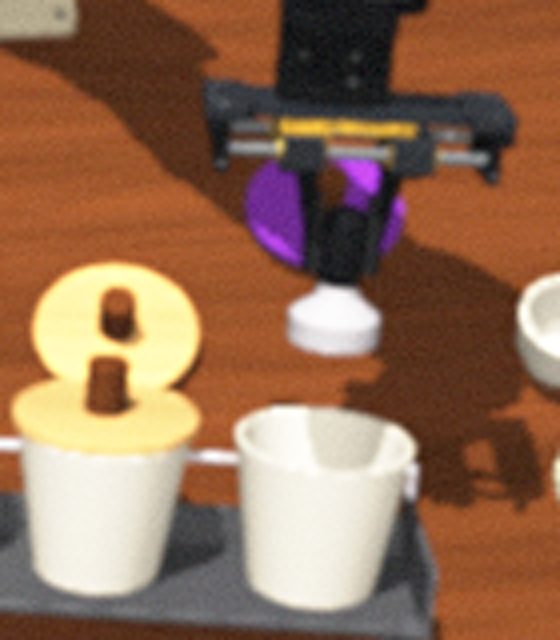

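```bash
python3 - <<'E'
from h import *
im=cv2.imread("pics/top0.png");hsv=cv2.cvtColor(im,cv2.COLOR_BGR2HSV)[180:260,385:460]
m=((hsv[...,1]<60)|(hsv[...,2]<45)).astype('u1')*255
m=cv2.morphologyEx(m,cv2.MORPH_OPEN,np.ones((5,5),'u1'))
c=max(cv2.findContours(m,0,1)[0],key=cv2.contourArea);r=cv2.minAreaRect(c)
b=[onz("top",q+[385,180],.008) for q in cv2.boxPoints(r)];print(np.array(b).round(3),np.linalg.norm(b[0]-b[1]),np.linalg.norm(b[1]-b[2]),np.mean(b,axis=0))
go((.577,-.295,.22),Rdown(yaw))
E
```

```text
[[ 0.511 -0.218  0.008]
 [ 0.664 -0.242  0.008]
 [ 0.641 -0.385  0.008]
 [ 0.489 -0.36   0.008]] 0.1545831175654063 0.14494838300649224 [ 0.57621402 -0.30126769  0.008     ]
d mm [  57.8  -52.9 -534.9] rot [0.    0.006 0.578] | 541.0 33.1 deg  tcp [ 0.577 -0.295  0.201] t 10.1
```

Request:
arm_command:
  targets:
    - [190, -30, 0, -10, 0, 0, 0.1]
    - [190, -60, 0, -35, 0, 0, 0.22]
    - [190, -70, 0, -70, 0, 0, 0.35]
    - [190, -70, 0, -110, 0, 0.006, 0.48]
    - [190, -70, 0, -155, 0, 0.006, 0.578]
    - [190, -70, 0, -200, 0, 0.006, 0.578]
    - [190, -70, 0, -245, 0, 0.006, 0.578]
    - [190, -70, 0, -290, 0, 0.006, 0.578]
    - [190, -70, 0, -335, 0, 0.006, 0.578]
    - [190, -65, 0, -380, 0, 0.006, 0.578]

```text
time: 11.1
ee_pos: [0.4847, -0.1315, 0.2744]
eef_rot: [-0.468, 0.532, 0.467, 0.529]
ft_force: [1.0, 1.0, -4.2]
width: 0.0302
```

```bash
python3 - <<'E'
from h import *
go((.577,-.30,.20),Rdown(yaw))
E
```

```text
d mm [  93.9 -112.8 -155.2] rot [-0.002 -0.004 -0.   ] | 214.0 0.2 deg  tcp [ 0.577 -0.3    0.181] t 11.1
```

Request:
arm_command:
  targets:
    - [190, 0, -20, -40, 0, 0, 0]
    - [190, 10, -45, -75, 0, 0, 0]
    - [190, 25, -70, -110, 0, 0, 0]
    - [190, 50, -95, -140, 0, 0, 0]
    - [190, 75, -110, -155, 0, 0, 0]
    - [190, 93, -113, -155, 0, 0, 0]
    - [190, 94, -113, -155, 0, 0, 0]
    - [190, 94, -113, -155, 0, 0, 0]
    - [190, 94, -113, -155, 0, 0, 0]

```text
time: 12.0
ee_pos: [0.5784, -0.2969, 0.1826]
eef_rot: [-0.469, 0.531, 0.467, 0.529]
ft_force: [0.2, 0.6, -2.9]
width: 0.0298
```

```bash
python3 - <<'E'
from h import *
go((.577,-.30,.0765),Rdown(yaw))
snap("scene","h_s.png",(140,170,290,320),4);
snap("top","h_t.png",(380,160,500,280),5);
E
```

```text
d mm [125.1   1.   -2.7] rot [-0.    -0.005  0.001] | 125.0 0.3 deg  tcp [ 0.577  -0.3     0.0575] t 12.0
```

View pics/h_s.png

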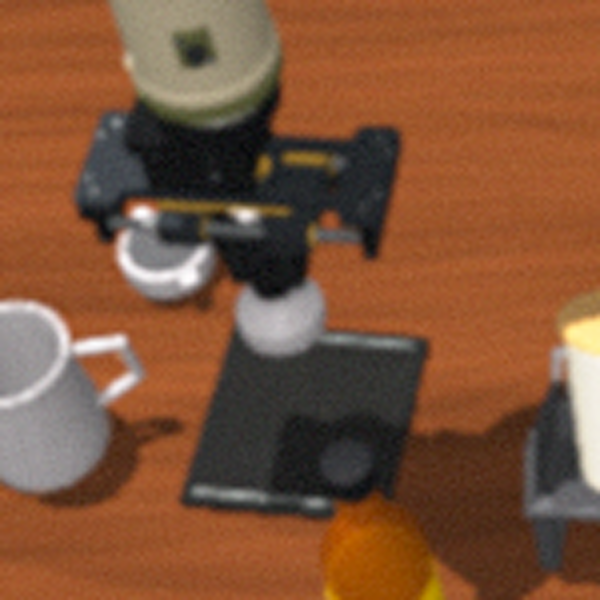

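View pics/h_t.png

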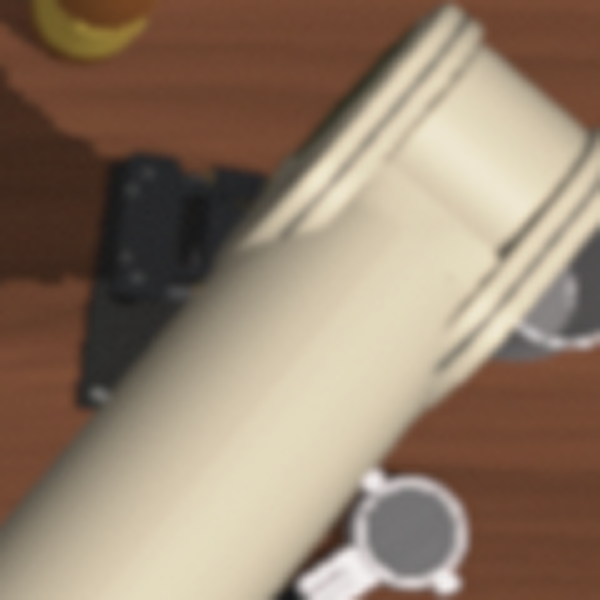

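```bash
python3 - <<'E'
from h import *
st=read_state();t=st["ee_pos"];r=R.from_quat(st["eef_rot"])
o=cv2.imread("pics/h_s.png");
for dx,rad in((.0495,.029),(.0315,.029)):
    for a in np.linspace(0,6.28,60):
        q=(proj("scene",t+r.apply([dx,rad*np.cos(a),rad*np.sin(a)]))-[140,170]+.5)*4
        cv2.circle(o,tuple(int(v) for v in q),1,(255,0,255),-1)
cv2.imwrite("pics/h2.png",cv2.resize(o[220:400,180:400],None,fx=3,fy=3))
E
```

```text
(no output)
```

View pics/h2.png

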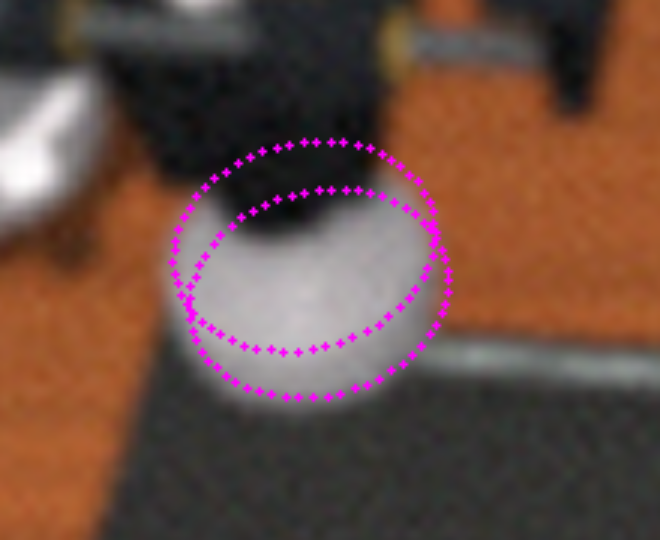

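Request:
arm_command:
  targets:
    - [190, 25, 1, -3, 0, 0, 0]
    - [190, 50, 1, -3, 0, 0, 0]
    - [190, 75, 1, -3, 0, 0, 0]
    - [190, 95, 1, -3, 0, 0, 0]
    - [190, 108, 1, -3, 0, 0, 0]
    - [190, 115, 1, -3, 0, 0, 0]
    - [190, 119, 1, -3, 0, 0, 0]
    - [190, 121, 1, -3, 0, 0, 0]
    - [190, 122, 1, -3, 0, 0, 0]
    - [190, 122, 1, -3, 0, 0, 0]

```text
time: 13.1
ee_pos: [0.5765, -0.3011, 0.0595]
eef_rot: [-0.469, 0.532, 0.467, 0.529]
ft_force: [-0.4, 0.5, -3.8]
width: 0.0301
```

Request:
arm_command:
  targets:
    - [190, 1, 0, 0, 0, 0, 0]
    - [190, 2, 0, 0, 0, 0, 0]
    - [190, 2, 0, 0, 0, 0, 0]

```text
time: 13.4
ee_pos: [0.5762, -0.3009, 0.0569]
eef_rot: [-0.468, 0.532, 0.467, 0.529]
ft_force: [0.4, 0.3, -4.6]
width: 0.0303
```

Request:
arm_command:
  targets:
    - [190, 0.5, 0, 0, 0, 0, 0]
    - [190, 1, 0, 0, 0, 0, 0]
    - [190, 1.5, 0, 0, 0, 0, 0]
    - [190, 1.5, 0, 0, 0, 0, 0]

```text
time: 13.8
ee_pos: [0.5763, -0.301, 0.0555]
eef_rot: [-0.468, 0.532, 0.467, 0.529]
ft_force: [-0.3, -0.9, -3.3]
width: 0.0303
```

Request:
arm_command:
  targets:
    - [190, 0.5, 0, 0, 0, 0, 0]
    - [190, 1, 0, 0, 0, 0, 0]
    - [190, 1.5, 0, 0, 0, 0, 0]
    - [190, 1.5, 0, 0, 0, 0, 0]

```text
time: 14.2
ee_pos: [0.5764, -0.3012, 0.0553]
eef_rot: [-0.468, 0.532, 0.467, 0.529]
ft_force: [-5.1, 2.3, 10.3]
width: 0.0295
```

Request:
arm_command:
  targets:
    - [110, -0.5, 0, 0, 0, 0, 0]
    - [110, -0.5, 0, 0, 0, 0, 0]
    - [110, -0.5, 0, 0, 0, 0, 0]
    - [110, -0.5, 0, 0, 0, 0, 0]
    - [110, -10, 0, 0, 0, 0, 0]
    - [110, -30, 0, 0, 0, 0, 0]
    - [110, -60, 0, 0, 0, 0, 0]
    - [110, -100, 0, 0, 0, 0, 0]
    - [110, -145, 0, 0, 0, 0, 0]
    - [110, -190, 0, 0, 0, 0, 0]

```text
time: 15.2
ee_pos: [0.5762, -0.3002, 0.2464]
eef_rot: [-0.468, 0.532, 0.467, 0.529]
ft_force: [1.1, 0.1, 0.8]
width: 0.0495
```

```bash
python3 - <<'E'
from h import *
print(read_state()["width"])
go((.453,.1195,.12),Rdown(yaw))
snap("scene","i_s.png",(140,170,290,320),4);
E
```

```text
0.04946373618684137
d mm [143.6 174.9 401.5] rot [-0.002 -0.005 -0.001] | 461.0 0.3 deg  tcp [0.453  0.1195 0.101 ] t 15.2
```

View pics/i_s.png

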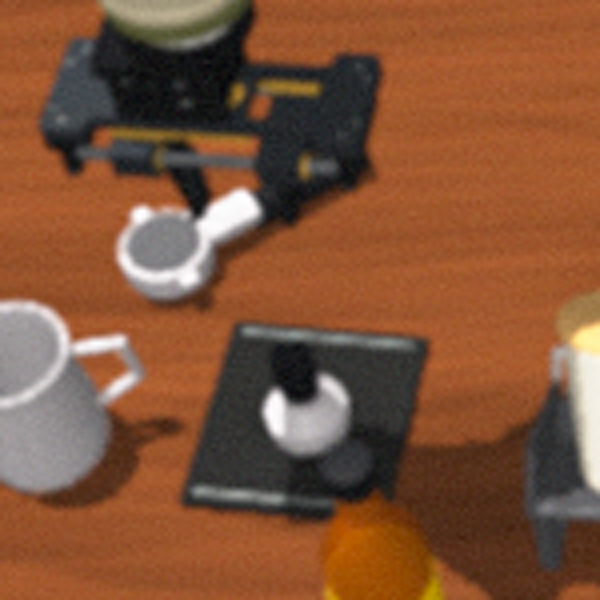

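Request:
arm_command:
  targets:
    - [110, 0, 40, 20, 0, 0, 0]
    - [110, 0, 80, 45, 0, 0, 0]
    - [110, 0, 115, 80, 0, 0, 0]
    - [110, 10, 145, 120, 0, 0, 0]
    - [110, 20, 165, 165, 0, 0, 0]
    - [110, 30, 175, 213, 0, 0, 0]
    - [110, 40, 175, 262, 0, 0, 0]
    - [110, 50, 175, 311, 0, 0, 0]
    - [110, 70, 175, 357, 0, 0, 0]
    - [110, 100, 175, 395, 0, 0, 0]

```text
time: 16.25
ee_pos: [0.4514, 0.1006, 0.1532]
eef_rot: [-0.468, 0.53, 0.467, 0.53]
ft_force: [0.6, 0.3, 0.5]
width: 0.0496
```

```bash
python3 - <<'E'
from h import *
go((.4529,.1194,.0422),Rdown(yaw))
# lid centre from earlier scene pic
im=camera("scene")[:,:,::-1].copy();cv2.imwrite("pics/j_s.png",cv2.resize(im[170:300,300:450],None,fx=4,fy=4))
for z in(.018,):print([ (proj("scene",(.4529,.1194,z))-[300,170]+.5)*4,(proj("scene",(.4529,.1194,.054))-[300,170]+.5)*4])
E
```

```text
d mm [129.9   0.9  19. ] rot [-0.001 -0.001  0.001] | 131.0 0.1 deg  tcp [0.4529 0.1194 0.0232] t 16.25
[array([237.14864969, 248.96387218]), array([239.58881243, 219.43633619])]
```

View pics/j_s.png

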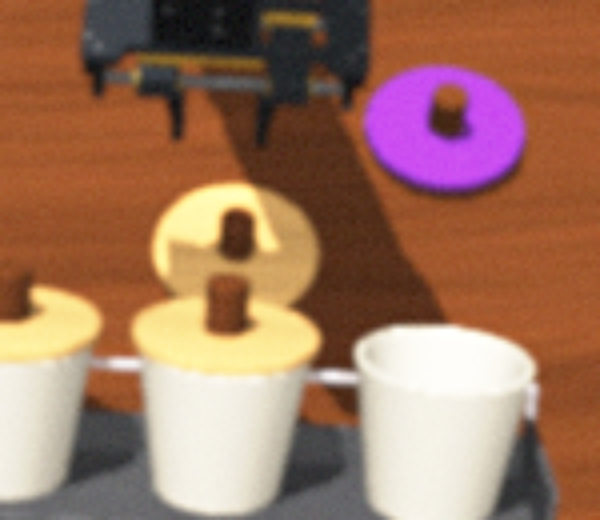

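Request:
arm_command:
  targets:
    - [110, 30, 1, 19, 0, 0, 0]
    - [110, 60, 1, 19, 0, 0, 0]
    - [110, 85, 1, 19, 0, 0, 0]
    - [110, 105, 1, 19, 0, 0, 0]
    - [110, 119, 1, 19, 0, 0, 0]
    - [110, 127, 1, 19, 0, 0, 0]
    - [110, 128, 1, 19, 0, 0, 0]
    - [200, 128, 1, 19, 0, 0, 0]
    - [200, 128, 1, 19, 0, 0, 0]
    - [200, 128, 1, 19, 0, 0, 0]
  newtons: 25

```text
time: 17.3
ee_pos: [0.4521, 0.1167, 0.025]
eef_rot: [-0.468, 0.531, 0.467, 0.529]
ft_force: [0.5, 0.8, 1.6]
width: 0.033
```

Request:
arm_command:
  targets:
    - [200, 0, 0, 0, 0, 0, 0]
    - [200, 0, 0, 0, 0, 0, 0]
  newtons: 40

```text
time: 17.5
ee_pos: [0.4521, 0.1169, 0.0249]
eef_rot: [-0.468, 0.532, 0.467, 0.529]
ft_force: [-0.9, 0.6, 6.3]
width: 0.029
```

```bash
python3 - <<'E'
from h import *
st=read_state();print(st["width"],st["ft_force"],st["ee_pos"],(R.from_quat(st["eef_rot"]).inv()*Rdown(yaw)).as_rotvec())
E
```

```text
0.029021643652133614 [-0.85029028  0.55724886  6.33914894] [0.4520633  0.11685873 0.02492954] [-0.00109631 -0.00352553 -0.0007463 ]
```

Request:
arm_command:
  targets:
    - [200, -5, 0, 0, 0, 0, 0]
    - [200, -20, 0, 0, 0, 0, 0]
    - [200, -45, 0, 0, 0, 0, 0]
    - [200, -80, 0, 0, 0, 0, 0]
    - [200, -120, 0, 0, 0, 0, 0]
    - [200, -150, 0, 20, 0, 0, 0]
    - [200, -170, 0, 50, 0, 0, 0]
    - [200, -170, 0, 60, 0, 0, 0]

```text
time: 18.3
ee_pos: [0.4604, 0.18, 0.1968]
eef_rot: [-0.469, 0.53, 0.468, 0.53]
ft_force: [-0.2, -0.3, -2.0]
width: 0.0293
```

```bash
python3 - <<'E'
from h import *
g=np.load("graspL.npy");st=read_state();print(st["width"],st["ft_force"])
go(g[:3]+.08*ax,toolR(Rm),False)
snap("scene","k_s.png",(300,120,450,260),4)
E
```

```text
0.029287958370362296 [-0.16040327 -0.25227692 -2.0186787 ]
d mm [ -14.3 -116.8   78.8] rot [ 0.002 -0.    -0.574] | 142.0 32.9 deg  tcp [0.586  0.2439 0.2112] t 18.3
```

View pics/k_s.png

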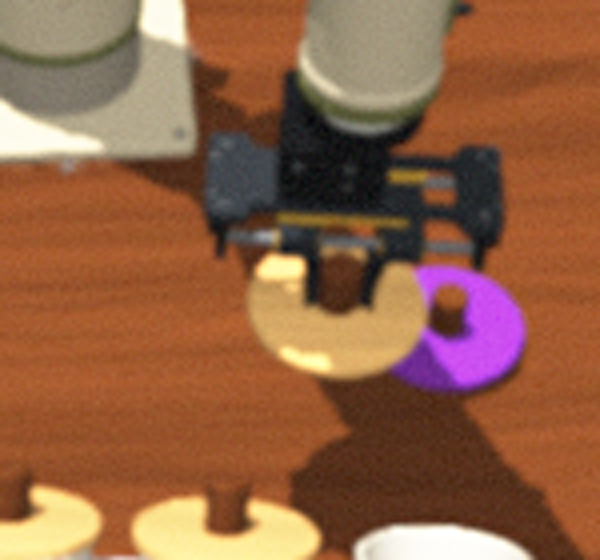

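Lid held squarely. Tilt and go above the left tub.

Request:
arm_command:
  targets:
    - [200, -30, -10, 20, 0, 0, -0.1]
    - [200, -45, -40, 45, 0, 0, -0.22]
    - [200, -45, -75, 70, 0, 0, -0.35]
    - [200, -35, -105, 79, 0, 0, -0.48]
    - [200, -15, -117, 79, 0.002, 0, -0.574]
    - [200, -14, -117, 79, 0.002, 0, -0.574]
    - [200, -14, -117, 79, 0.002, 0, -0.574]
    - [200, -14, -117, 79, 0.002, 0, -0.574]

```text
time: 19.15
ee_pos: [0.586, 0.2398, 0.2087]
eef_rot: [-0.598, 0.379, 0.298, 0.64]
ft_force: [-0.3, 0.9, -1.2]
width: 0.0291
```

```bash
python3 - <<'E'
from h import *
g=np.load("graspL.npy")
go(g[:3]+.02*ax,toolR(Rm),False)
go(g[:3],toolR(Rm),False)
E
```

```text
d mm [57.6 -1.1  4.3] rot [-0.002 -0.005 -0.004] | 58.0 0.4 deg  tcp [0.6184 0.2398 0.1609] t 19.15
d mm [77.6 -1.2  4.4] rot [-0.002 -0.005 -0.004] | 78.0 0.4 deg  tcp [0.6292 0.2385 0.1441] t 19.15
```

Request:
arm_command:
  targets:
    - [200, 15, -1, 4, -0.002, -0.005, -0.004]
    - [200, 30, -1, 4, -0.002, -0.005, -0.004]
    - [200, 45, -1, 4, -0.002, -0.005, -0.004]
    - [200, 55, -1, 4, -0.002, -0.005, -0.004]
    - [200, 59, -1, 4, -0.002, -0.005, -0.004]
    - [200, 59, -1, 4, -0.002, -0.005, -0.004]
    - [200, 59, -1, 4, -0.002, -0.005, -0.004]

```text
time: 19.85
ee_pos: [0.6187, 0.2402, 0.1591]
eef_rot: [-0.6, 0.375, 0.298, 0.641]
ft_force: [0.3, 0.7, -1.3]
width: 0.0292
```

```bash
python3 - <<'E'
from h import *
g=np.load("graspL.npy")
go(g[:3],toolR(Rm),False)
snap("scene","l_s.png",(340,190,470,310),5);snap("top","l_t.png",(200,150,320,250),5)
E
```

```text
d mm [18.4 -0.7 -0.4] rot [0.001 0.    0.001] | 18.0 0.1 deg  tcp [0.6292 0.2385 0.1441] t 19.85
```

View pics/l_s.png

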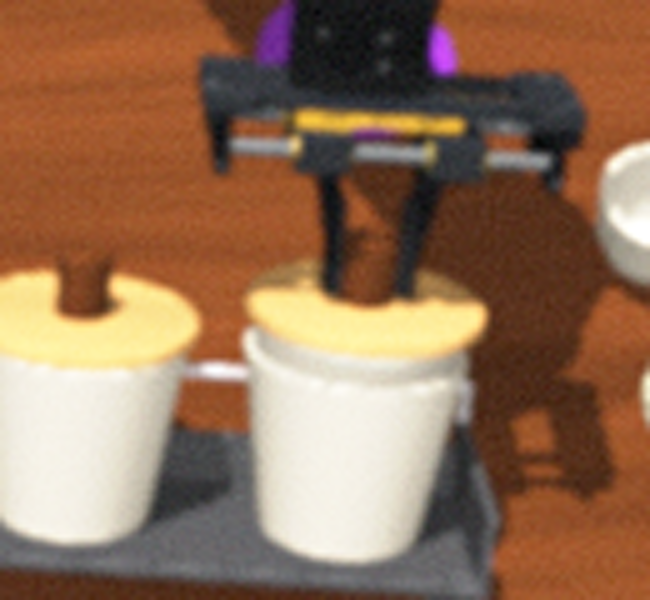

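Request:
arm_command:
  targets:
    - [200, 4, -0.5, -1.5, 0, 0, 0]
    - [200, 7, -0.5, -1.5, 0, 0, 0]
    - [200, 10, -0.5, -1.5, 0, 0, 0]
    - [200, 12, -0.5, -1.5, 0, 0, 0]
    - [200, 12, -0.5, -1.5, 0, 0, 0]

```text
time: 20.45
ee_pos: [0.6253, 0.2375, 0.1483]
eef_rot: [-0.6, 0.375, 0.298, 0.641]
ft_force: [-0.0, -0.2, -1.2]
width: 0.0292
```

Request:
arm_command:
  targets:
    - [200, 1.5, 0, 0, 0, 0, 0]
    - [200, 3, 0, 0, 0, 0, 0]
    - [200, 4, 0, 0, 0, 0, 0]
    - [200, 5, 0, 0, 0, 0, 0]
    - [200, 5, 0, 0, 0, 0, 0]

```text
time: 20.95
ee_pos: [0.6278, 0.2376, 0.1452]
eef_rot: [-0.6, 0.375, 0.298, 0.641]
ft_force: [-12.8, -2.2, 13.3]
width: 0.0292
```

```bash
python3 - <<'E'
from h import *
snap("scene","m_s.png",(340,190,470,310),5);print(read_state()["ft_force"])
E
```

```text
[-12.38040286  -2.59820488  13.20882912]
```

View pics/m_s.png

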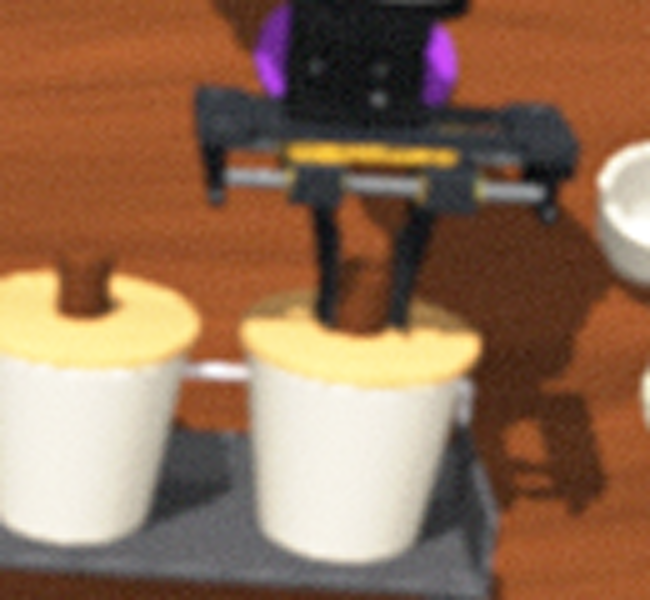

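Request:
arm_command:
  targets:
    - [120, 0, 0, 0, 0, 0, 0]
    - [120, 0, 0, 0, 0, 0, 0]
    - [120, 0, 0, 0, 0, 0, 0]
    - [120, 0, 0, 0, 0, 0, 0]
    - [120, -10, 0, 0, 0, 0, 0]
    - [120, -30, 0, 0, 0, 0, 0]
    - [120, -60, 0, 0, 0, 0, 0]
    - [120, -100, 20, 0, 0, 0, 0]
    - [120, -125, 60, 0, 0, 0, 0]
    - [120, -140, 100, 0, 0, 0, 0]

```text
time: 22.0
ee_pos: [0.4679, 0.2578, 0.2096]
eef_rot: [-0.599, 0.374, 0.298, 0.643]
ft_force: [0.3, 1.2, -1.1]
width: 0.0459
```

Request:
arm_command:
  targets:
    - [120, -20, 45, 0, 0, 0, 0]
    - [120, -20, 80, 0, 0, 0, 0]
    - [120, -20, 80, 0, 0, 0, 0]

```text
time: 22.3
ee_pos: [0.3883, 0.267, 0.1791]
eef_rot: [-0.601, 0.374, 0.3, 0.64]
ft_force: [0.4, 0.8, -0.3]
width: 0.046
```

```bash
python3 - <<'E'
from h import *
C={}
for n,roi in(("scene",(260,225,450,280)),("top",(215,165,375,235))):
    im=camera(n)[:,:,::-1].copy();cv2.imwrite(f"pics/z_{n}.png",im);hsv=cv2.cvtColor(im,cv2.COLOR_BGR2HSV)
    x0,y0,x1,y1=roi
    sub=hsv[y0:y1,x0:x1]
    m=((sub[...,0]>8)&(sub[...,0]<28)&(sub[...,1]>65)&(sub[...,2]>(195 if n=="scene" else 165))).astype('u1')*255
    m=cv2.morphologyEx(m,cv2.MORPH_OPEN,np.ones((3,3),'u1'))
    cs,_=cv2.findContours(m,0,1);L=[]
    for c in cs:
        if cv2.contourArea(c)<150:continue
        e=cv2.fitEllipse(cv2.convexHull(c));L.append((e[0][0]+x0,e[0][1]+y0));print(n,L[-1],e[1:],cv2.contourArea(c))
    C[n]=sorted(L,key=lambda a:a[0],reverse=(n=="scene"))
for a,b,q in zip(C["scene"],C["top"],P):
    p,g=tri(a,b);print(p.round(4),((p-q)*1000).round(1),g)
print(read_state()["time"])
a=cv2.imread("pics/z_scene.png")[190:330,140:450];cv2.imwrite("pics/z1.png",cv2.resize(a,(775,350),interpolation=2))
a=cv2.imread("pics/z_top.png")[120:320,150:530];cv2.imwrite("pics/z2.png",cv2.resize(a,(760,400),interpolation=2))
E
```

```text
scene (411.28431701660156, 256.82989501953125) ((20.369979858398438, 49.670448303222656), 95.82333374023438) 624.5
scene (355.88043212890625, 253.41985702514648) ((19.890836715698242, 49.515987396240234), 93.82125091552734) 607.0
scene (301.4821319580078, 250.2048397064209) ((20.048282623291016, 47.79744338989258), 90.87069702148438) 593.5
top (342.70777893066406, 208.88392639160156) ((39.591705322265625, 42.675113677978516), 94.37066650390625) 1276.0
top (292.9800338745117, 202.9037628173828) ((39.311920166015625, 42.87269973754883), 110.76590728759766) 1270.0
top (243.03681755065918, 197.00636672973633) ((38.58055877685547, 43.37770462036133), 120.07453918457031) 1272.0
[0.6333 0.2382 0.1352] [ 0.2  1.1 -0. ] 0.003695895076610541
[0.6152 0.0928 0.1357] [-0.   0.1  0.5] 0.0031720426573930657
[ 0.5972 -0.0515  0.1354] [ 0.  -0.1  0.2] 0.0034823372529097212
22.4
```

View pics/z1.png

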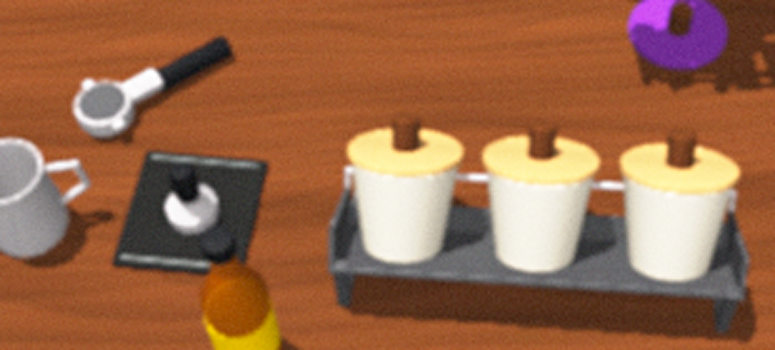

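View pics/z2.png

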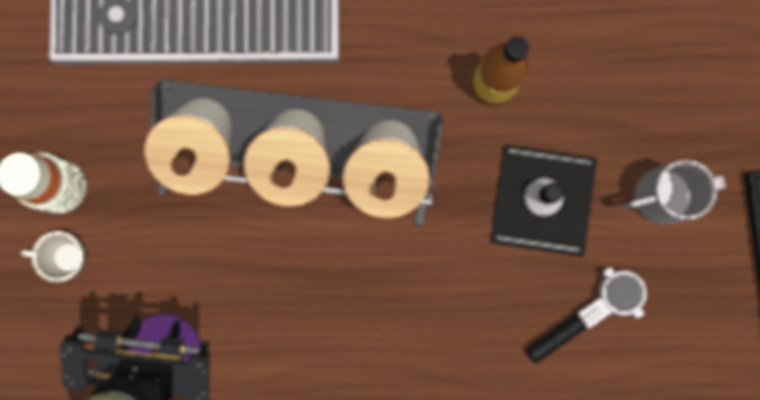

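```bash
python3 -c "
from bench import *
print(read_state()['joint_vel'].round(3));print(close_job())"
```

```text
[ 0.015  0.013  0.028 -0.031  0.001 -0.003  0.009]
the job is handed in; nothing more can be done
None
```

The tamper was in the left tub, the first one I opened. It now stands upright on the mat. I handed the job in at about 22 s of the 72 s allowed; `close_job` gives no verdict, so I don't know how it was judged.

- **Steps:** I set the left lid on the counter in front of the stand, lifted the tamper out along the tub's axis, and lowered it until it touched the mat before letting go. Then I put the lid back. The middle and right tubs were never opened.
- **Lids:** in the last pictures from both cameras, the left lid's centre is about 1 mm from where it was at the start. The other two are within 0.5 mm, which is measurement noise.
- **Tamper:** it stands upright near the mat's centre, judged by eye from the pictures; I did not measure its tilt.
- **Rest of the counter:** nothing else looks moved in the views I checked, including the purple lid, and the gripper was clear of everything when I handed in.
- **Small disagreements:**
  - The tamper touched the mat about 2 mm lower than I had worked out.
  - The left lid met its rim about 1.6 mm before its first-grasp height, with about 18 N, but the picture shows it sitting flat.

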